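# Push the support rod through the eye of an object stand

### The arm

A 7-joint arm with a two-finger parallel gripper is mounted at the origin on the work surface. World frame = base frame: x ahead of the robot, y to its left, z up, the work surface at z = 0. Lengths are in m, angles in rad, forces in N, time in s.
With the tool pointing down it reaches from about 0.425 to 0.95 m from the base axis. Payload 4.7 kg.
Tool frame: the origin (TCP) lies between the finger pads, 19 mm behind the fingertips; this is the grasp point; z points along the fingers, y is the line along which they close (so a half turn about z gives the same grasp; the last joint's range is limited). The gripper opens to 85 mm and grips with 20 to 120 N. Pads are 22 mm wide; open, the fingers measure 114 mm over their backs; the gripper's body (76 mm by 85 mm) begins 54 mm behind the grasp point. The pads swing forward as they close: fully open they stand 13 mm farther back than shut.
Start: joints at [-1.277, 0.469, -0.049, 1.532, 0.024, 1.141, -0.082], TCP at [0.214, 0.64, 0.25] pointing down, gripper open.
Joint ranges: [-2.59, 2.59], [-0.33, 1.99], [-1.39, 1.29], [0.1, 2.45], [-1.04, 4.18], [0.21, 1.99], [-2.66, 2.66]. Speed limits (rad/s): [2.57, 2.57, 3.14, 3.14, 3.14, 3.14, 3.14].

### API

Orientations are given as a unit quaternion [w, x, y, z].
In Python, from bench import env gives the robot as it stands.
- The arm moves only by the tool drive_tool, never from a script. Its argument "steps" is a list of rows, each an object of numbers: "ax", "ay", "az": the turn, a rotation vector about the tool's x, y, z in degrees; "x", "y", "z": the shift along the tool's x, y, z in mm; "jaw": the closure, from 0 (fully open) to 1 (shut). In form: [{"ax": .., "ay": .., "az": .., "x": .., "y": .., "z": .., "jaw": ..}, ...]. A call has 1 to 8 rows; each row is the pose to reach, as a shift and turn from the pose commanded when the call began, along the tool's axes at that moment; what a row does not reach only later rows make up. A row lasts 1/12 s, in which the tool goes at most 41.7 mm and 7.16 degrees, less where a joint would pass 70% of its speed; a pose out of reach is approached as far as the arm can. A call with a gripper value outside its range is refused whole. The fingers move at their own pace and stop on an object; the grip force is fixed at half the most. Time passes only in rows, so rows that repeat a pose let the fingers close. It gives the time, the measured TCP pose, the force, the opening and the grip force at its end, in the units of the state.
- env.get_state(): the state, without advancing time (a new reading comes with each control period).
- env.read_camera(name): name is "scene" or "top" or "wrist"; returns a dict with "pixels" (384x512x3 uint8, red, green, blue), "K" (3x3 intrinsics, pixels), "pose" (4x4, takes a point from camera to world coordinates); the wrist camera has in their place "T_tool_cam" (4x4, takes a point from camera to tool coordinates, whose origin is the TCP and whose axes are the flange's). Camera axes: x right, y up, looking along -z (the intrinsics and any distortion apply to the point x, -y, -z); pixel columns grow to the right and rows downward; lengths in m; the calibration is good to about 2 mm. A picture is of the moment at which its call begins: read the wrist's pose just before it. There is no depth.
- env.finish_job(): hands the job in; it is judged then, once.
Trained networks look in a picture, given as the dict that the camera call returned (one of the last four; its "shot" number tells which), for a name from the list of things; names that differ only in an ending like _2 or _b are one class to them, and where a whole thing is asked for, a point or a joint stands for the part that bears it (a point fixed in the world has none). Each returns a list of dicts, best first, with "p" (0 to 1); they miss things now and then, are a little off and sometimes report something else, mostly with a low value. They report only what shows in the picture. A call takes as long as a camera call. They do not tell look-alikes from the thing itself.
- env.look_for(query, picture): "box" ([left, top, width, height] in pixels, round what is visible of it).
- env.masks_of(query, picture): "region" (384x512 bool, what is visible of it) and "box" ([left, top, width, height] in pixels, round what is visible of it).
- env.mark_of(query, picture): "location" ([column, row] in pixels: a listed point, or the origin of a listed thing).
The state is a dict: "time": time; "q": joint angles; "joint_velocities": joint speeds; "joint_efforts": joint torques, N m; "eef_pos": TCP position; "ee_rot": TCP orientation; "wrist_force": force on the tool from outside, world axes, zero at the start; "wrist_torque": the same for the moment, N m; "width": opening from 0.0 (shut) to 1.0 (fully open); "finger_force": force on a finger pad.
Only numpy, scipy, OpenCV 4.12 (cv2) and the standard library are available. Lean on these libraries where they do the work, as an engineer would, in place of code of your own. Each camera call takes 0.05 s, during which the arm holds its last target. There are 200 camera calls.

### The job

Get the object stand ready for the antler: first swing the upright cover plate well aside, then lay the longer of the two loose steel rods along the V saddles with its tip before or just inside the eye, and let go of it. Then push the rod from behind on its end, without gripping it, through the eye and into the tube until it gently meets the depth stop hidden inside; do not shift that stop, and leave the other loose things where they are.

Things in the scene. Friction and masses are not known exactly. Their poses are not given: they have to be found in the camera images.
- stand: Grey base plate 325 x 76 x 10 mm fixed to the table; on its middle line stand, in a row along x, V saddles, eye, cover and tube. Origin: on the table surface under the eye's entry face; x = the level direction in which the rod is pushed, z up, y to the left of the push. Plate from x = -185 to +140 mm. All fixed parts stay below 80 mm.
- eye (a point): Centre of the eye's entry face (stand x = 0, y = 0, z = 60 mm); axes as the stand's. The eye is a dark steel ring, x = 0 to 12 mm, outer diameter 40 mm, hole 22 mm.
- tube_mouth (a point): Centre of the tube's mouth (stand x = 26, y = 0, z = 60 mm); axes as the stand's. Steel tube, x = 26 to 129 mm, outer diameter 34 mm, bore 22 mm, closed at the far end.
- cover (a joint): Lean of the aluminium cover plate standing in the gap between eye and tube, shutting the tube. 0 = upright, growing to 1.3 as it leans to the stand's -y side; it cannot lean the other way. Starts at 0 to 0.2, still shut; 'well aside' is 0.75 or more. It stays where it is left; about 1 N at the tab moves it.
- rest (a point): Stand x = -100, y = 0, z = 60 mm: axis of a rod lying in the saddles. Four aluminium 90 degree V saddles, each 10 mm along x, at stand x = -165, -130, -70, -35 mm; arms reach 14 mm either side, tops 3 mm below the lying rod's axis. The clear gap of 50 mm between the middle two (at this point) leaves room for fingers down to the plate. Axes as the stand's.
- cover_pivot (a point): Pivot of the cover (stand x = 19.5, y = 0, z = 18 mm), its pin along the stand's x. The plate is 5 mm thick along x, 32 mm wide up to 66 mm from the pivot, then a tab 16 mm wide up to 107 mm.
- cover_tab (a point): Middle of the top edge of the cover's tab, 107 mm from the pivot (125 mm above the table when upright).
- stop_face (a point): Centre of the face of the brass depth stop (20 mm disc) hidden inside the tube, which the rod's tip must meet; it lies at stand x = 75 to 113 mm, y = 0, z = 60 mm; axes as the stand's. The stop is held by about 45 N of friction: sliding the rod takes up to about 10 N, so stop pushing at 15 to 25 N.
- long_rod: The longer loose steel rod, plain, 18 mm diameter, 160 mm long, both ends alike, 0.18 to 0.33 kg; lies on the table at the right or left of the stand. Origin: middle of its axis; x along the rod (either way round; it may have rolled about x).
- short_rod: The other loose steel rod, 18 mm diameter, 100 mm long, same steel; a bystander on the other side of the stand. Origin: middle of its axis; x along the rod.
- jar: Bystander: glass jar with cap, 60 mm diameter, 90 mm tall. Origin: centre of its underside.
- pot: Bystander: small clear sample pot, 42 mm diameter, 50 mm tall. Origin: centre of its underside.
- vial: Bystander: clear vial with white cap, 44 mm diameter, 75 mm tall. Origin: centre of its underside.
- driver: Bystander: screwdriver 160 mm long, lying on the table. x along it, tip at +x.
Things that resemble listed ones, but are neither listed nor needed, are in the scene too. Leave any blue or green look-alike of the long_rod alone.

How it is judged:
By the outcome, as a careful person would: the job done as asked, in the order asked, and still so for the second after the job is handed in, with the robot touching nothing.
It also fails if it takes over 66 s, if anything falls off the work surface, if the arm or the gripper's body presses on something with over 40 N, if the wrist force passes 120 N, or if a joint passes its speed limit or range.

## Working session

There is one attempt and no reset: what is moved stays moved. The work goes in short steps, Python scripts to look and compute and a tool call to move; the robot and the scene stay as the last step left them, time stands still between calls to the robot, and variables do not carry over. Pictures are saved under pics/ and viewed, at most 10 in all, crops included, and the job is handed in when it is done.

Besides the shell and the picture viewer there is one more tool, called as name(argument=value, ...), one argument or row to a line, values as JSON. drive_tool: Moves the arm, as the interface text tells. Its arguments: {"type":"object","properties":{"steps":{"type":"array","items":{"type":"object","properties":{"ax":{"type":"number"},"ay":{"type":"number"},"az":{"type":"number"},"x":{"type":"number"},"y":{"type":"number"},"z":{"type":"number"},"jaw":{"type":"number"}}}}},"required":["steps"]}

```bash
ls; mkdir -p pics
cat > h.py <<'E'
import numpy as np, cv2
from bench import env
from scipy.spatial.transform import Rotation as R
def rot(s):
    q=s["ee_rot"]; return R.from_quat([q[1],q[2],q[3],q[0]])
def shot(n):
    s=env.get_state(); p=env.read_camera(n)
    if "pose" in p: T=np.array(p["pose"])
    else:
        W=np.eye(4);W[:3,:3]=rot(s).as_matrix();W[:3,3]=s["eef_pos"];T=W@np.array(p["T_tool_cam"])
    p["T"]=T; return p
def save(p,f): cv2.imwrite(f,cv2.cvtColor(p["pixels"],cv2.COLOR_RGB2BGR))
def ray(p,uv):
    K=np.array(p["K"]);u=np.array([(uv[0]-K[0,2])/K[0,0],(uv[1]-K[1,2])/K[1,1],1])
    d=p["T"][:3,:3]@np.array([u[0],-u[1],-u[2]]);return p["T"][:3,3],d/np.linalg.norm(d)
def atz(p,uv,z):
    o,d=ray(p,uv);return o+d*(z-o[2])/d[2]
def tri(l):
    A=np.zeros((3,3));b=np.zeros(3)
    for p,uv in l:
        o,d=ray(p,uv);M=np.eye(3)-np.outer(d,d);A+=M;b+=M@o
    return np.linalg.solve(A,b)
def proj(p,X):
    c=np.linalg.inv(p["T"])@np.r_[X,1];K=np.array(p["K"]);return K[0,0]*c[0]/-c[2]+K[0,2],K[1,1]*-c[1]/-c[2]+K[1,2]
E
cat > a.py <<'E'
from h import *
np.set_printoptions(precision=4,suppress=True)
P={n:shot(n) for n in("scene","top","wrist")}
print({k:v for k,v in P["top"].items() if k!="pixels"}.keys())
for n,p in P.items(): save(p,f"pics/{n}0.png")
cv2.imwrite("pics/st.png",np.hstack([cv2.imread("pics/scene0.png"),cv2.imread("pics/top0.png")])[:, :])
for n,p in P.items():
    for q in "eye tube_mouth rest cover_pivot cover_tab long_rod short_rod jar pot vial driver".split():
        for m in env.mark_of(q,p)[:3]:
            if m["p"]>.2: print(n,q,round(m["p"],2),np.round(m["location"],1),atz(p,m["location"],{"eye":.06,"tube_mouth":.06,"rest":.06,"cover_pivot":.018,"cover_tab":.125}.get(q,.009)))
print(env.get_state())
E
python3 a.py
```

```text
pics
dict_keys(['K', 'pose', 'shot', 'T'])
scene eye 0.57 [302.9 164.9] [0.5235 0.0573 0.06  ]
scene tube_mouth 0.82 [304.3 164.2] [0.5243 0.0635 0.06  ]
scene rest 0.86 [287.  183.1] [ 0.5493 -0.044   0.06  ]
scene rest 0.32 [291.3 251.6] [ 0.7531 -0.2153  0.06  ]
scene cover_pivot 0.67 [302.1 168.9] [0.5099 0.0713 0.018 ]
scene cover_pivot 0.45 [294.4 250.7] [ 0.7413 -0.1878  0.018 ]
scene cover_tab 0.46 [306.4 151.9] [0.528  0.0622 0.125 ]
scene long_rod 0.77 [218.8 230.8] [ 0.5244 -0.3208  0.009 ]
scene long_rod 0.64 [156.5 249.4] [ 0.453  -0.5116  0.009 ]
scene long_rod 0.58 [ 88.9 276.2] [ 0.4018 -0.7132  0.009 ]
scene short_rod 0.73 [305.  164.9] [0.4969 0.1003 0.009 ]
scene short_rod 0.59 [358.7 138. ] [0.5315 0.3683 0.009 ]
scene jar 0.88 [292.8 252. ] [ 0.738  -0.1908  0.009 ]
scene pot 0.62 [300.4 178.9] [0.536  0.0382 0.009 ]
scene vial 0.62 [362.8 135.5] [0.5326 0.3923 0.009 ]
scene vial 0.56 [377.1 178.8] [0.717  0.2497 0.009 ]
scene driver 0.68 [272.6 148.7] [0.3514 0.0655 0.009 ]
scene driver 0.21 [306.7 163.8] [0.497  0.1092 0.009 ]
top eye 0.81 [183.3 189. ] [0.5249
[... 619 characters left out ...]
 0.009 ]
top pot 0.38 [ 95.3 184.1] [0.5395 0.3491 0.009 ]
top vial 0.72 [125.8 137.5] [0.7017 0.2507 0.009 ]
top driver 0.47 [179.2 240.7] [0.3522 0.0579 0.009 ]
{'time': 1.8, 'q': array([-1.2769,  0.4686, -0.0486,  1.5325,  0.0241,  1.141 , -0.0823]), 'joint_velocities': array([-0.0001, -0.0005, -0.    ,  0.0001, -0.0006, -0.0009, -0.0015]), 'joint_efforts': array([ -0.0001, -51.0155,  -0.0467, -23.8006,   0.0109,   0.001 ,
        -0.    ]), 'eef_pos': array([0.2141, 0.6402, 0.25  ]), 'ee_rot': array([-0.    ,  0.1607,  0.987 ,  0.0001]), 'wrist_force': array([ 0.8108,  0.1241, -1.3554]), 'wrist_torque': array([ 0.0005, -0.0164, -0.0026]), 'finger_force': 0.0, 'width': 0.9982576115501139}
```

View pics/top0.png

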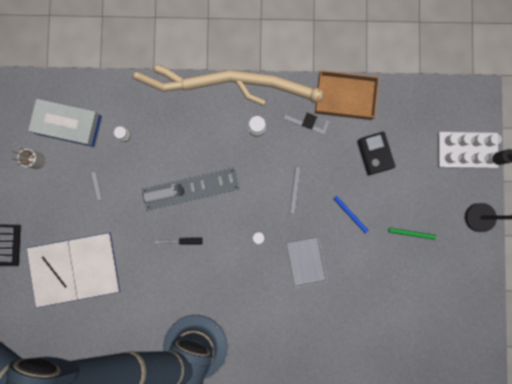

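View pics/scene0.png

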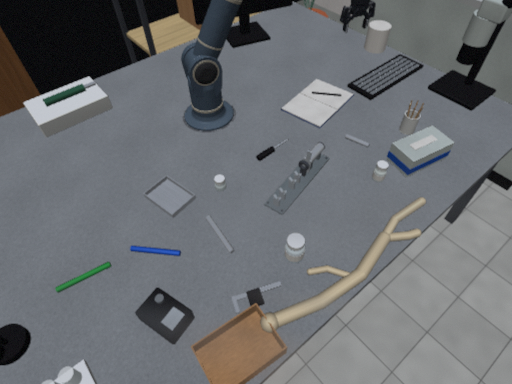

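The top view shows the stand from (140,190) to (238,180), with the tube at the left. Three things could be the long rod: grey at (295,190), blue at (350,214) and green at (411,233). Grey is the plain steel one. The short grey rod is at (96,185), and the jar, pot and vial are at (257,125), (258,238) and (121,133). Next I'll move the wrist camera over the stand.

```bash
cat >> h.py <<'E'
def rel(X,yx):
    """shift (mm) and az (deg) to world X with tool x toward direction yx, pointing down"""
    s=env.get_state();r=rot(s);x=np.array([yx[0],yx[1],0.]);x/=np.linalg.norm(x);z=np.array([0,0,-1.])
    D=R.from_matrix(np.c_[x,np.cross(z,x),z])
    print("shift",np.round(r.inv().apply(np.array(X)-s["eef_pos"])*1e3,1),"turn",np.round(np.degrees((r.inv()*D).as_rotvec()),2),"pos",np.round(s["eef_pos"],4),"F",np.round(s["wrist_force"],1),"t",s["time"],"w",round(s["width"],3))
E
python3 - <<'E'
from h import *
p=shot("wrist");print(np.round(p["T_tool_cam"],3),p["K"])
rel([.50,0.02,.27],[-.24,.97])
E
```

```text
[[ 0.     0.958  0.287  0.073]
 [ 1.     0.    -0.001 -0.   ]
 [-0.001  0.287 -0.958 -0.123]
 [ 0.     0.     0.     1.   ]] [[276.70429509   0.         254.95543788]
 [  0.         276.70429509 190.86381438]
 [  0.           0.           1.        ]]
shift [-467.9 -497.4  -20. ] turn [ 0.000e+00 -1.000e-02  5.761e+01] pos [0.2141 0.6402 0.25  ] F [-0.6  0.1 -0. ] t 1.85 w 1.002
```

drive_tool(
  steps=[
    {"x":-468,"y":-497,"z":-20,"az":57.6,"jaw":1},
    {"x":-468,"y":-497,"z":-20,"az":57.6,"jaw":1},
    {"x":-468,"y":-497,"z":-20,"az":57.6,"jaw":1},
    {"x":-468,"y":-497,"z":-20,"az":57.6,"jaw":1},
    {"x":-468,"y":-497,"z":-20,"az":57.6,"jaw":1},
    {"x":-468,"y":-497,"z":-20,"az":57.6,"jaw":1},
    {"x":-468,"y":-497,"z":-20,"az":57.6,"jaw":1},
    {"x":-468,"y":-497,"z":-20,"az":57.6,"jaw":1},
  ],
)

```text
invalid input
```

```bash
python3 -c "
from h import *
rel([.50,0.02,.27],[-.24,.97])"
```

```text
shift [-467.9 -497.4  -20. ] turn [ 0.000e+00 -1.000e-02  5.761e+01] pos [0.2141 0.6402 0.25  ] F [-0.6  0.1 -0. ] t 1.85 w 1.002
```

drive_tool(
  steps=[
    {"ax":0,"ay":0,"az":7,"x":-28,"y":-29,"z":-2,"jaw":1},
    {"ax":0,"ay":0,"az":14,"x":-56,"y":-58,"z":-4,"jaw":1},
    {"ax":0,"ay":0,"az":21,"x":-84,"y":-87,"z":-6,"jaw":1},
    {"ax":0,"ay":0,"az":28,"x":-112,"y":-116,"z":-8,"jaw":1},
    {"ax":0,"ay":0,"az":35,"x":-140,"y":-145,"z":-10,"jaw":1},
    {"ax":0,"ay":0,"az":42,"x":-168,"y":-174,"z":-12,"jaw":1},
    {"ax":0,"ay":0,"az":49,"x":-196,"y":-203,"z":-14,"jaw":1},
    {"ax":0,"ay":0,"az":56,"x":-224,"y":-232,"z":-16,"jaw":1},
  ],
)

```text
time: 2.52
eef_pos: [0.3535, 0.3473, 0.2664]
ee_rot: [-0.0, 0.608, 0.794, 0.0]
wrist_force: [0.6, 0.8, -0.4]
width: -0.001
finger_force: 0.0
```

```bash
python3 -c "
from h import *
rel([.50,0.02,.27],[-.24,.97])"
```

```text
shift [-354.2   55.8   -3.8] turn [ 0.03 -0.04  1.27] pos [0.3535 0.3473 0.2664] F [ 0.6  0.8 -0.4] t 2.5167 w -0.001
```

drive_tool(
  steps=[
    {"ax":0,"ay":0,"az":1.3,"x":-354,"y":56,"z":-4,"jaw":1},
    {"ax":0,"ay":0,"az":1.3,"x":-354,"y":56,"z":-4,"jaw":1},
    {"ax":0,"ay":0,"az":1.3,"x":-354,"y":56,"z":-4,"jaw":1},
    {"ax":0,"ay":0,"az":1.3,"x":-354,"y":56,"z":-4,"jaw":1},
    {"ax":0,"ay":0,"az":1.3,"x":-354,"y":56,"z":-4,"jaw":1},
    {"ax":0,"ay":0,"az":1.3,"x":-354,"y":56,"z":-4,"jaw":1},
    {"ax":0,"ay":0,"az":1.3,"x":-354,"y":56,"z":-4,"jaw":1},
    {"ax":0,"ay":0,"az":1.3,"x":-354,"y":56,"z":-4,"jaw":1},
  ],
)

```text
time: 3.18
eef_pos: [0.4916, 0.0439, 0.2702]
ee_rot: [0.0, 0.614, 0.789, 0.001]
wrist_force: [0.4, 0.4, 0.2]
width: 0.002
finger_force: 0.0
```

```bash
cat > b.py <<'E'
from h import *
import sys,pickle
np.set_printoptions(precision=4,suppress=True)
p=shot("wrist");save(p,f"pics/w{sys.argv[1]}.png")
H={"eye":.06,"tube_mouth":.06,"rest":.06,"cover_pivot":.018,"cover_tab":.125}
ms={}
for q in sys.argv[2:]:
    for m in env.mark_of(q,p)[:2]:
        if m["p"]>.25: print(q,round(m["p"],2),np.round(m["location"],1),atz(p,m["location"],H.get(q,.009))); ms.setdefault(q,m["location"])
pickle.dump((p,ms),open(f"w{sys.argv[1]}.pkl","wb"))
rel([.50,0.02,.27],[-.24,.97])
E
python3 b.py 1 eye tube_mouth rest cover_pivot cover_tab long_rod
```

```text
eye 0.87 [281.8 172.5] [0.5243 0.0493 0.06  ]
tube_mouth 0.56 [285.7 150.7] [0.5215 0.0764 0.06  ]
tube_mouth 0.31 [280.2 152.3] [0.5156 0.0729 0.06  ]
rest 0.89 [282.  243.9] [ 0.5511 -0.0445  0.06  ]
cover_pivot 0.86 [279.8 149.6] [0.5195 0.071  0.018 ]
cover_tab 0.8 [298.3 170.9] [0.5297 0.0675 0.125 ]
shift [-28.8   2.2  -0.4] turn [-0.02 -0.04  0.47] pos [0.4907 0.0474 0.2696] F [-0.3  0.5  0.1] t 3.5333 w -0.0
```

View pics/w1.png

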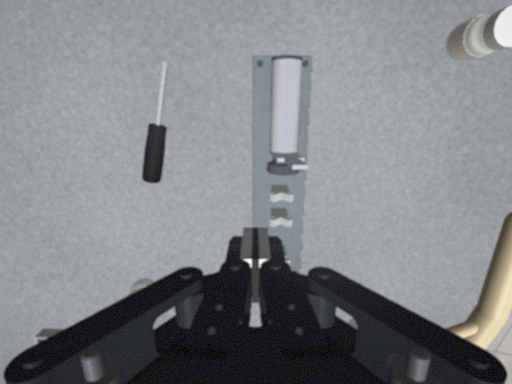

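The wrist view shows the eye at (282,172), the cover tab at (298,170), the tube from (285,60) to (285,152) and two saddles at (281,193) and (281,217). The fingers hide the other two saddles. I'll step back to get a second view.

drive_tool(
  steps=[
    {"ax":0,"ay":0,"az":0.5,"x":-130,"y":20,"z":0,"jaw":1},
    {"ax":0,"ay":0,"az":0.5,"x":-130,"y":20,"z":0,"jaw":1},
    {"ax":0,"ay":0,"az":0.5,"x":-130,"y":20,"z":0,"jaw":1},
    {"ax":0,"ay":0,"az":0.5,"x":-130,"y":20,"z":0,"jaw":1},
    {"ax":0,"ay":0,"az":0.5,"x":-130,"y":20,"z":0,"jaw":1},
    {"ax":0,"ay":0,"az":0.5,"x":-130,"y":20,"z":0,"jaw":1},
  ],
)

```text
time: 4.03
eef_pos: [0.5422, -0.0736, 0.2693]
ee_rot: [-0.001, 0.617, 0.787, 0.0]
wrist_force: [-0.5, 0.7, 0.4]
width: -0.003
finger_force: 0.0
```

```bash
python3 b.py 2 eye tube_mouth rest cover_pivot cover_tab long_rod
python3 - <<'E'
from h import *
import pickle
np.set_printoptions(precision=4,suppress=True)
a,b=[pickle.load(open(f"w{i}.pkl","rb")) for i in(1,2)]
for q in a[1]:
    if q in b[1]: print(q,tri([(a[0],a[1][q]),(b[0],b[1][q])]))
E
```

```text
eye 0.75 [267.8  63.4] [0.5266 0.0469 0.06  ]
eye 0.73 [266.3  49.3] [0.5215 0.0601 0.06  ]
tube_mouth 0.85 [267.1  31.5] [0.518  0.0771 0.06  ]
tube_mouth 0.34 [267.6 152.2] [ 0.5511 -0.0481  0.06  ]
rest 0.63 [266.4 150.3] [ 0.5491 -0.0463  0.06  ]
cover_pivot 0.93 [267.3  46.3] [0.5215 0.0716 0.018 ]
cover_pivot 0.32 [127.  221.8] [ 0.3806 -0.2014  0.018 ]
cover_tab 0.65 [284.2  26.2] [0.5325 0.0688 0.125 ]
shift [101.5 -18.6  -0.2] turn [ 0.01 -0.03 -0.08] pos [ 0.5423 -0.0741  0.2698] F [-0.5  0.3  0.2] t 4.3833 w -0.002
eye [0.5261 0.0479 0.0516]
tube_mouth [0.5194 0.0764 0.0654]
rest [ 0.5504 -0.046   0.0578]
cover_pivot [0.5205 0.0714 0.0173]
cover_tab [0.531  0.0681 0.1253]
```

View pics/w2.png

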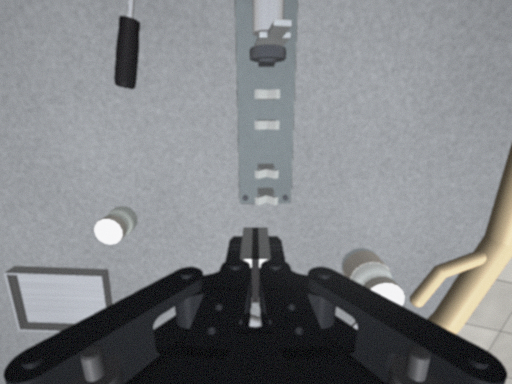

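The second view shows the four saddles at (267,94), (267,125), (266,174) and (266,200), and the eye at (267,50). The measured heights fit. Now I'll refine the stand's axis from the plate edges.

Run:
```python
from h import *
import pickle
np.set_printoptions(precision=4,suppress=True)
for i,(r0,r1) in ((1,(65,225)),(2,(15,195))):
    p,ms=pickle.load(open(f"w{i}.pkl","rb"))
    m=env.masks_of("stand",p)[0]; print(i,m["p"],m["box"])
    g=m["region"]; E=[]
    for r in range(r0,r1):
        c=np.flatnonzero(g[r])
        if len(c)>20: E.append((atz(p,(c[0],r+.5),.01)[:2],atz(p,(c[-1]+1,r+.5),.01)[:2]))
    E=np.array(E)
    for k in(0,1):
        vx,vy,x,y=cv2.fitLine(E[:,k].astype(np.float32),cv2.DIST_HUBER,0,1e-4,1e-4).ravel()
        s=np.sign(vy);d=np.array([vx,vy])*s
        n=np.array([d[1],-d[0]]);
        print("edge",k,"dir",d,"offset of rest(.5502,-.0461) from edge mm",n@(np.array([.5502,-.0461])-[x,y])*1e3)
```

```text
1 0.93 [252.0, 51.8, 59.4, 223.0]
edge 0 dir [-0.2428  0.9701] offset of rest(.5502,-.0461) from edge mm 39.159778090762174
edge 1 dir [-0.2456  0.9694] offset of rest(.5502,-.0461) from edge mm -37.043469267933865
2 0.97 [235.2, 0.4, 60.3, 205.0]
edge 0 dir [-0.2401  0.9707] offset of rest(.5502,-.0461) from edge mm 38.9729232999423
edge 1 dir [-0.2438  0.9698] offset of rest(.5502,-.0461) from edge mm -37.43818794663275
```

```bash
cat >> h.py <<'E'
O=np.array([.5250,.0507]);D2=np.array([-.243,.970]);D2/=np.linalg.norm(D2);N2=np.array([-D2[1],D2[0]])
def S(x,y,z): return np.r_[O+x*D2+y*N2,z]
E
python3 -c "
from h import *
rel(S(.0195,.045,.17),D2);rel(S(.0195,.045,.107),D2)"
```

```text
shift [145.2 -32.1  99.8] turn [ 0.01 -0.02 -0.3 ] pos [ 0.5423 -0.0747  0.2698] F [-0.  -0.9  1.2] t 4.4833 w 0.003
shift [145.2 -32.1 162.8] turn [ 0.01 -0.02 -0.3 ] pos [ 0.5423 -0.0747  0.2698] F [-0.  -0.9  1.2] t 4.4833 w 0.003
```

drive_tool(
  steps=[
    {"ax":0,"ay":0,"az":-0.3,"x":145,"y":-32,"z":60,"jaw":1},
    {"ax":0,"ay":0,"az":-0.3,"x":145,"y":-32,"z":60,"jaw":1},
    {"ax":0,"ay":0,"az":-0.3,"x":145,"y":-32,"z":60,"jaw":1},
    {"ax":0,"ay":0,"az":-0.3,"x":145,"y":-32,"z":60,"jaw":1},
    {"ax":0,"ay":0,"az":-0.3,"x":145,"y":-32,"z":163,"jaw":1},
    {"ax":0,"ay":0,"az":-0.3,"x":145,"y":-32,"z":163,"jaw":1},
    {"ax":0,"ay":0,"az":-0.3,"x":145,"y":-32,"z":163,"jaw":1},
    {"ax":0,"ay":0,"az":-0.3,"x":145,"y":-32,"z":163,"jaw":1},
  ],
)

```text
time: 5.15
eef_pos: [0.4736, 0.0579, 0.103]
ee_rot: [-0.003, 0.615, 0.788, -0.004]
wrist_force: [-0.0, 0.2, 0.2]
width: -0.002
finger_force: 0.0
```

```bash
python3 -c "
from h import *
rel(S(.0195,-.06,.107),D2)"
```

```text
shift [ 1.00e-01  1.08e+02 -5.00e+00] turn [-0.52  0.02 -0.01] pos [0.4736 0.0579 0.103 ] F [-0.   0.2  0.2] t 5.15 w -0.002
```

drive_tool(
  steps=[
    {"ax":0,"ay":0,"az":0,"x":0,"y":10,"z":-5,"jaw":1},
    {"ax":0,"ay":0,"az":0,"x":0,"y":25,"z":-5,"jaw":1},
    {"ax":0,"ay":0,"az":0,"x":0,"y":40,"z":-5,"jaw":1},
    {"ax":0,"ay":0,"az":0,"x":0,"y":55,"z":-5,"jaw":1},
    {"ax":0,"ay":0,"az":0,"x":0,"y":70,"z":-5,"jaw":1},
    {"ax":0,"ay":0,"az":0,"x":0,"y":85,"z":-5,"jaw":1},
    {"ax":0,"ay":0,"az":0,"x":0,"y":100,"z":-5,"jaw":1},
    {"ax":0,"ay":0,"az":0,"x":0,"y":108,"z":-5,"jaw":1},
  ],
)

```text
time: 5.82
eef_pos: [0.5842, 0.0846, 0.1136]
ee_rot: [0.001, 0.616, 0.788, 0.001]
wrist_force: [-0.3, -0.9, -0.0]
width: -0.0
finger_force: 0.2
```

drive_tool(
  steps=[
    {"ax":0,"ay":0,"az":0,"x":0,"y":2,"z":5,"jaw":1},
    {"ax":0,"ay":0,"az":0,"x":0,"y":4,"z":12,"jaw":1},
    {"ax":0,"ay":0,"az":0,"x":0,"y":6,"z":18,"jaw":1},
    {"ax":0,"ay":0,"az":0,"x":0,"y":8,"z":20,"jaw":1},
    {"ax":0,"ay":0,"az":0,"x":0,"y":8,"z":20,"jaw":1},
    {"ax":0,"ay":0,"az":0,"x":0,"y":0,"z":-20,"jaw":1},
    {"ax":0,"ay":0,"az":0,"x":-30,"y":-10,"z":-60,"jaw":1},
    {"ax":0,"ay":0,"az":0,"x":-70,"y":-10,"z":-100,"jaw":1},
  ],
)

```text
time: 6.48
eef_pos: [0.584, 0.0317, 0.1952]
ee_rot: [-0.001, 0.614, 0.789, -0.0]
wrist_force: [0.1, -1.1, 1.0]
width: -0.0
finger_force: 0.0
```

Run:
```python
from h import *
R0=[.527,-.25,.25]
rel(R0,D2); rel(R0,[1,0])
```

```text
shift [-258.8 -124.8  -54.9] turn [-0.13 -0.09  0.21] pos [0.584  0.0317 0.1952] F [ 0.1 -1.1  1. ] t 6.4833 w -0.0
shift [-258.8 -124.8  -54.9] turn [-1.8000e-01  5.0000e-02  1.0427e+02] pos [0.584  0.0317 0.1952] F [ 0.1 -1.1  1. ] t 6.4833 w -0.0
```

Run:
```python
from h import *
rel([.43,-.31,.27],[1,0])
```

```text
shift [-293.  -233.6  -74.7] turn [-1.8000e-01  5.0000e-02  1.0427e+02] pos [0.584  0.0317 0.1952] F [ 0.1 -1.1  1. ] t 6.4833 w -0.0
```

drive_tool(
  steps=[
    {"ax":0,"ay":0,"az":7,"x":-25,"y":-20,"z":-20,"jaw":0},
    {"ax":0,"ay":0,"az":14,"x":-50,"y":-40,"z":-40,"jaw":0},
    {"ax":0,"ay":0,"az":21,"x":-75,"y":-60,"z":-60,"jaw":0},
    {"ax":0,"ay":0,"az":28,"x":-100,"y":-80,"z":-75,"jaw":0},
    {"ax":0,"ay":0,"az":35,"x":-125,"y":-100,"z":-75,"jaw":0},
    {"ax":0,"ay":0,"az":42,"x":-150,"y":-120,"z":-75,"jaw":0},
    {"ax":0,"ay":0,"az":49,"x":-175,"y":-140,"z":-75,"jaw":0},
    {"ax":0,"ay":0,"az":56,"x":-200,"y":-160,"z":-75,"jaw":0},
  ],
)

```text
time: 7.15
eef_pos: [0.4775, -0.2039, 0.2696]
ee_rot: [-0.0, 0.915, 0.404, 0.0]
wrist_force: [0.4, -0.4, -0.3]
width: 0.995
finger_force: 0.0
```

Run:
```python
from h import *
rel([.43,-.31,.27],[1,0])
```

```text
shift [-110.4   36.4   -0.6] turn [-4.000e-02 -5.000e-02  4.766e+01] pos [ 0.4775 -0.2039  0.2696] F [ 0.4 -0.4 -0.3] t 7.15 w 0.995
```

drive_tool(
  steps=[
    {"ax":0,"ay":0,"az":7,"x":-20,"y":6,"z":0,"jaw":0},
    {"ax":0,"ay":0,"az":14,"x":-40,"y":12,"z":0,"jaw":0},
    {"ax":0,"ay":0,"az":21,"x":-60,"y":18,"z":0,"jaw":0},
    {"ax":0,"ay":0,"az":28,"x":-80,"y":24,"z":0,"jaw":0},
    {"ax":0,"ay":0,"az":35,"x":-100,"y":30,"z":0,"jaw":0},
    {"ax":0,"ay":0,"az":42,"x":-110,"y":36,"z":0,"jaw":0},
    {"ax":0,"ay":0,"az":47.5,"x":-110,"y":36,"z":0,"jaw":0},
    {"ax":0,"ay":0,"az":47.5,"x":-110,"y":36,"z":0,"jaw":0},
  ],
)

```text
time: 7.82
eef_pos: [0.431, -0.3093, 0.2692]
ee_rot: [-0.0, 1.0, 0.002, -0.0]
wrist_force: [0.7, -0.1, 0.3]
width: 1.003
finger_force: 0.0
```

```bash
cat > c.py <<'E'
from h import *
import sys,pickle
np.set_printoptions(precision=4,suppress=True)
p=shot("wrist");save(p,f"pics/w{sys.argv[1]}.png")
for m in env.masks_of("long_rod",p)[:4]:
    g=m["region"];c=cv2.minAreaRect(np.argwhere(g)[:,::-1].astype(np.float32))
    b=sorted(cv2.boxPoints(c).tolist(),key=lambda v:v[1])
    e=[np.mean(b[:2],0),np.mean(b[2:],0)]
    w=[atz(p,v,.009) for v in e];print("mask",round(m["p"],2),m["box"],c,w,np.linalg.norm(w[0]-w[1]),(w[0]+w[1])/2,w[0]-w[1])
m=env.mark_of("long_rod",p)
for k in m[:3]:print("mark",round(k["p"],2),k["location"],atz(p,k["location"],.009))
pickle.dump((p,m[0]["location"] if m else None),open(f"w{sys.argv[1]}.pkl","wb"))
rel([.527,-.33,.022],[1,0])
E
python3 c.py 3
python3 - <<'E'
from h import *
p=shot("scene")
a=p["pixels"][130:270,190:340];save({"pixels":cv2.resize(a,None,fx=5,fy=4.2)[:, :750]},"pics/s1.png")
print([(round(m["p"],2),atz(p,m["location"],.08)) for m in env.mark_of("cover_tab",p)[:2]])
E
```

```text
mask 0.91 [257.1, 14.0, 27.2, 133.5] ((270.6768493652344, 80.4085464477539), (15.349983215332031, 134.2847442626953), 6.34019136428833) [array([ 0.6135, -0.3363,  0.009 ]), array([ 0.4519, -0.3205,  0.009 ])] 0.16238455389100018 [ 0.5327 -0.3284  0.009 ] [ 0.1616 -0.0158  0.    ]
mask 0.78 [487.1, 177.0, 23.7, 15.1] ((498.7264404296875, 184.55589294433594), (25.61663246154785, 12.961709022521973), 4.39870548248291) [array([ 0.4096, -0.6576,  0.009 ]), array([ 0.3904, -0.6611,  0.009 ])] 0.01953350079616527 [ 0.4    -0.6593  0.009 ] [0.0192 0.0035 0.    ]
mask 0.64 [367.0, 100.8, 75.5, 92.2] ((405.34344482421875, 146.13284301757812), (111.78700256347656, 15.671818733215332), 52.86907196044922) [array([ 0.5126, -0.4626,  0.009 ]), array([ 0.3905, -0.5755,  0.009 ])] 0.16628218891289098 [ 0.4515 -0.519   0.009 ] [ 0.1221  0.1129 -0.    ]
mask 0.21 [2.5, 21.2, 123.9, 98.5] ((53.807334899902344, 68.05411529541016), (69.03595733642578, 130.07794189453125), 74.31000518798828) [array([ 0.5892, -0.0476,  0.009 ]), array([ 0.5109, -0.0556,  0.009 ])] 0.07871073090738546 [ 0.5501 -0.0516  0.009 ] [ 0.0783  0.008  -0.    ]
mark 0.85 [404.3, 148.3] [ 0.4513 -0.5155  0.009 ]
mark 0.62 [267.9, 86.1] [ 0.531  -0.3254  0.009 ]
shift [ 94.8  23.4 247.2] turn [-0.04  0.01  0.68] pos [ 0.432  -0.3079  0.2692] F [ 0.4 -0.2  0.5] t 7.9667 w 1.0
[(0.61, array([0.61311225, 0.08821788, 0.08      ]))]
```

View pics/w3.png

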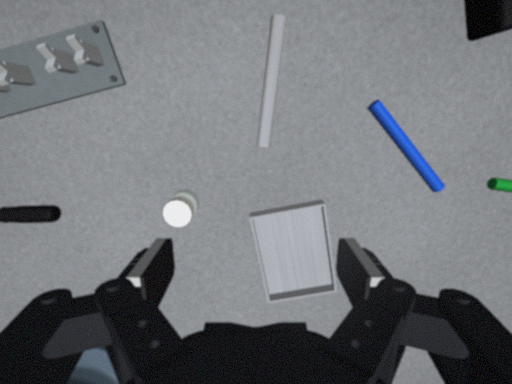

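View pics/s1.png

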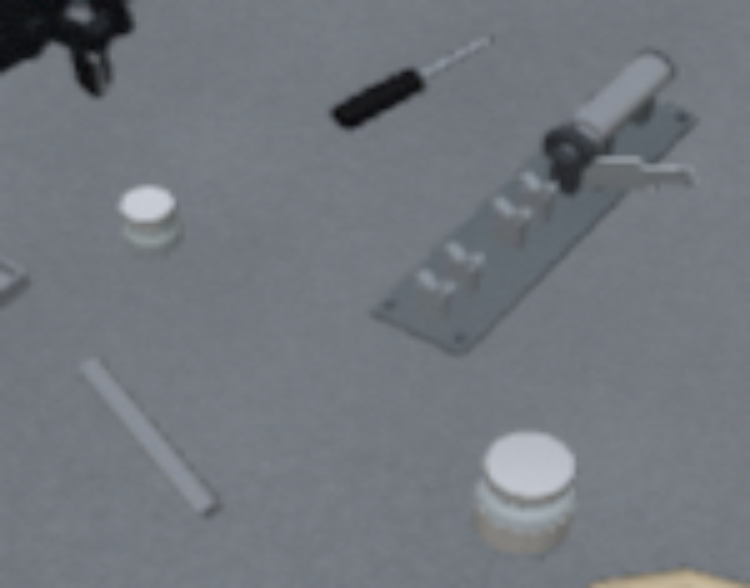

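The wrist view shows the grey rod from (277,15) to (265,146), which measures 162 mm. The blue one is at (405,146) and the green one at (500,185). Grey is the plain steel long rod, and the enlarged scene crop confirms it at (150,440). The crop also shows the cover leaning far aside, with its tab at (690,172).

Run:
```python
from h import *
rel([.532,-.328,.11],[.9953,-.097])
```

```text
shift [ 99.6  21.3 159.3] turn [-0.04 -0.01  6.22] pos [ 0.4321 -0.3079  0.2693] F [ 1.7 -0.1 -0.6] t 8.0667 w 1.001
```

drive_tool(
  steps=[
    {"ax":0,"ay":0,"az":6.2,"x":35,"y":10,"z":20,"jaw":0},
    {"ax":0,"ay":0,"az":6.2,"x":70,"y":21,"z":40,"jaw":0},
    {"ax":0,"ay":0,"az":6.2,"x":100,"y":21,"z":70,"jaw":0},
    {"ax":0,"ay":0,"az":6.2,"x":100,"y":21,"z":110,"jaw":0},
    {"ax":0,"ay":0,"az":6.2,"x":100,"y":21,"z":140,"jaw":0},
    {"ax":0,"ay":0,"az":6.2,"x":100,"y":21,"z":159,"jaw":0},
    {"ax":0,"ay":0,"az":6.2,"x":100,"y":21,"z":159,"jaw":0},
    {"ax":0,"ay":0,"az":6.2,"x":100,"y":21,"z":159,"jaw":0},
  ],
)

```text
time: 8.73
eef_pos: [0.532, -0.3283, 0.1099]
ee_rot: [-0.0, 0.999, -0.049, -0.001]
wrist_force: [0.2, -1.4, 0.5]
width: 1.004
finger_force: 0.0
```

```bash
python3 c.py 4
python3 - <<'E'
from h import *
import pickle
p3=pickle.load(open("w3.pkl","rb"))[0];p4=pickle.load(open("w4.pkl","rb"))[0]
for X in ([.6135,-.3363,.009],[.4519,-.3205,.009],[.532,-.328,.009]): print(np.round(proj(p4,X),1))
E
```

```text
mask 0.77 [403.5, 200.7, 108.0, 112.3] ((464.23065185546875, 252.49407958984375), (147.02987670898438, 21.858734130859375), 43.53120422363281) [array([ 0.5143, -0.4605,  0.009 ]), array([ 0.4004, -0.5687,  0.009 ])] 0.1571779433026823 [ 0.4574 -0.5146  0.009 ] [ 0.1139  0.1083 -0.    ]
mask 0.7 [245.3, 96.1, 22.1, 187.1] ((254.48928833007812, 189.94305419921875), (23.021242141723633, 184.13584899902344), 0.6510604023933411) [array([ 0.6113, -0.3365,  0.009 ]), array([ 0.4485, -0.3185,  0.009 ])] 0.16377504380688543 [ 0.5299 -0.3275  0.009 ] [ 0.1628 -0.0179 -0.    ]
mark 0.92 [469.7, 259.6] [ 0.4528 -0.5172  0.009 ]
mark 0.89 [253.6, 194.6] [ 0.534  -0.3272  0.009 ]
shift [-6.4  1.  90.5] turn [ 0.08 -0.19 -5.67] pos [ 0.5331 -0.3295  0.1125] F [0.4 0.  0.6] t 8.8833 w 0.999
[255.   94.9]
[255.2 278.7]
[254.7 196.7]
```

View pics/w4.png

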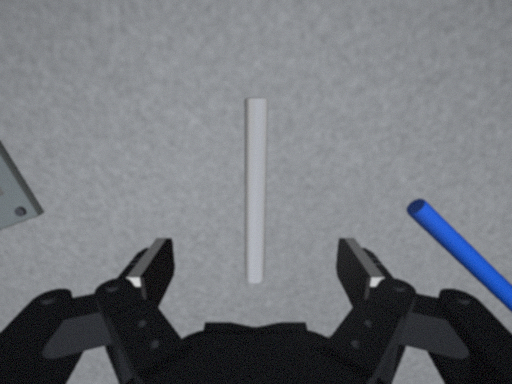

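The rod runs from (255,97) to (255,283), centred between the fingers. Both views agree that its axis is about 9 mm above the table. I'll descend and grip.

drive_tool(
  steps=[
    {"ax":0,"ay":0,"az":0.5,"x":-2,"y":-1,"z":30,"jaw":0},
    {"ax":0,"ay":0,"az":0.5,"x":-2,"y":-1,"z":55,"jaw":0},
    {"ax":0,"ay":0,"az":0.5,"x":-2,"y":-1,"z":75,"jaw":0},
    {"ax":0,"ay":0,"az":0.5,"x":-2,"y":-1,"z":84,"jaw":0},
    {"ax":0,"ay":0,"az":0.5,"x":-2,"y":-1,"z":86,"jaw":0},
    {"ax":0,"ay":0,"az":0.5,"x":-2,"y":-1,"z":86,"jaw":0},
    {"ax":0,"ay":0,"az":0.5,"x":-2,"y":-1,"z":86,"jaw":0},
  ],
)

```text
time: 9.47
eef_pos: [0.5312, -0.3284, 0.0261]
ee_rot: [0.001, 0.999, -0.054, 0.001]
wrist_force: [-0.1, -0.1, 0.7]
width: 1.0
finger_force: 0.0
```

drive_tool(
  steps=[
    {"ax":0,"ay":0,"az":0,"x":0,"y":0,"z":3,"jaw":0},
    {"ax":0,"ay":0,"az":0,"x":0,"y":0,"z":3,"jaw":1},
    {"ax":0,"ay":0,"az":0,"x":0,"y":0,"z":3,"jaw":1},
    {"ax":0,"ay":0,"az":0,"x":0,"y":0,"z":3,"jaw":1},
    {"ax":0,"ay":0,"az":0,"x":0,"y":0,"z":3,"jaw":1},
    {"ax":0,"ay":0,"az":0,"x":0,"y":0,"z":3,"jaw":1},
    {"ax":0,"ay":0,"az":0,"x":0,"y":0,"z":3,"jaw":1},
    {"ax":0,"ay":0,"az":0,"x":0,"y":0,"z":3,"jaw":1},
  ],
)

```text
time: 10.13
eef_pos: [0.5303, -0.3275, 0.0217]
ee_rot: [-0.0, 0.999, -0.054, 0.0]
wrist_force: [0.0, 0.3, 3.2]
width: 0.181
finger_force: 58.6
```

Run:
```python
from h import *
rel(S(-.1,0,.17),D2)
```

```text
shift [ -11.4 -281.7 -148.2] turn [ 1.0000e-02 -2.0000e-02 -1.1026e+02] pos [ 0.5303 -0.3275  0.0217] F [0.  0.3 3.2] t 10.1333 w 0.181
```

drive_tool(
  steps=[
    {"ax":0,"ay":0,"az":0,"x":0,"y":0,"z":-15,"jaw":1},
    {"ax":0,"ay":0,"az":0,"x":0,"y":0,"z":-45,"jaw":1},
    {"ax":0,"ay":0,"az":-6,"x":0,"y":-5,"z":-75,"jaw":1},
    {"ax":0,"ay":0,"az":-13,"x":-1,"y":-25,"z":-105,"jaw":1},
    {"ax":0,"ay":0,"az":-20,"x":-2,"y":-50,"z":-130,"jaw":1},
    {"ax":0,"ay":0,"az":-27,"x":-3,"y":-75,"z":-148,"jaw":1},
    {"ax":0,"ay":0,"az":-34,"x":-4,"y":-100,"z":-148,"jaw":1},
    {"ax":0,"ay":0,"az":-41,"x":-5,"y":-120,"z":-148,"jaw":1},
  ],
)

```text
time: 10.8
eef_pos: [0.5388, -0.206, 0.1714]
ee_rot: [0.0, 0.953, 0.302, 0.001]
wrist_force: [0.0, 0.3, -2.1]
width: 0.188
finger_force: 58.8
```

Run:
```python
from h import *
rel(S(-.1,0,.17),D2)
```

```text
shift [ 100.7 -124.4    1.5] turn [  0.15  -0.08 -68.87] pos [ 0.5388 -0.206   0.1714] F [ 0.   0.3 -2.1] t 10.8 w 0.188
```

drive_tool(
  steps=[
    {"ax":0,"ay":0,"az":-7,"x":10,"y":-12,"z":1,"jaw":1},
    {"ax":0,"ay":0,"az":-14,"x":20,"y":-25,"z":1,"jaw":1},
    {"ax":0,"ay":0,"az":-21,"x":32,"y":-40,"z":1,"jaw":1},
    {"ax":0,"ay":0,"az":-28,"x":44,"y":-54,"z":1,"jaw":1},
    {"ax":0,"ay":0,"az":-35,"x":56,"y":-69,"z":1,"jaw":1},
    {"ax":0,"ay":0,"az":-42,"x":68,"y":-84,"z":1,"jaw":1},
    {"ax":0,"ay":0,"az":-49,"x":80,"y":-99,"z":1,"jaw":1},
    {"ax":0,"ay":0,"az":-56,"x":92,"y":-114,"z":1,"jaw":1},
  ],
)

```text
time: 11.47
eef_pos: [0.5482, -0.0611, 0.169]
ee_rot: [0.0, 0.7, 0.714, -0.0]
wrist_force: [-0.3, -0.0, -1.5]
width: 0.182
finger_force: 58.7
```

Run:
```python
from h import *
rel(S(-.1,0,.17),D2)
```

```text
shift [14.8  1.4 -1. ] turn [ -0.     0.02 -12.96] pos [ 0.5482 -0.0611  0.169 ] F [-0.3 -0.  -1.5] t 11.4667 w 0.182
```

drive_tool(
  steps=[
    {"ax":0,"ay":0,"az":-7,"x":7,"y":1,"z":-1,"jaw":1},
    {"ax":0,"ay":0,"az":-13,"x":13,"y":1.4,"z":-1,"jaw":1},
    {"ax":0,"ay":0,"az":-13,"x":13,"y":1.4,"z":-1,"jaw":1},
    {"ax":0,"ay":0,"az":-13,"x":13,"y":1.4,"z":-1,"jaw":1},
    {"ax":0,"ay":0,"az":-13,"x":13,"y":1.4,"z":-1,"jaw":1},
  ],
)

```text
time: 11.88
eef_pos: [0.5496, -0.0495, 0.1696]
ee_rot: [0.0, 0.618, 0.786, -0.0]
wrist_force: [-0.9, 0.1, -2.2]
width: 0.182
finger_force: 58.7
```

Run:
```python
from h import *
rel(S(-.1,0,.0735),D2)
p=shot("wrist");save(p,"pics/w5.png")
np.set_printoptions(precision=4,suppress=True)
for q,z in (("long_rod",.157),("eye",.06),("rest",.06)):
    for m in env.mark_of(q,p)[:2]: print(q,round(m["p"],2),m["location"],atz(p,m["location"],z))
print(proj(p,S(0,0,.06)),proj(p,S(-.02,0,.157)),proj(p,S(-.035,0,.06)))
```

```text
shift [ 3.3  0.5 96.1] turn [-0.01  0.03 -0.47] pos [ 0.5496 -0.0495  0.1696] F [-0.9  0.1 -2.2] t 11.8833 w 0.182
eye 0.94 [254.7, 69.2] [0.5249 0.0495 0.06  ]
(np.float64(255.14415712692792), np.float64(67.5240728332698)) (np.float64(255.81582138695973), np.float64(85.03968392896186)) (np.float64(255.4861309627199), np.float64(114.3503075972874))
```

View pics/w5.png

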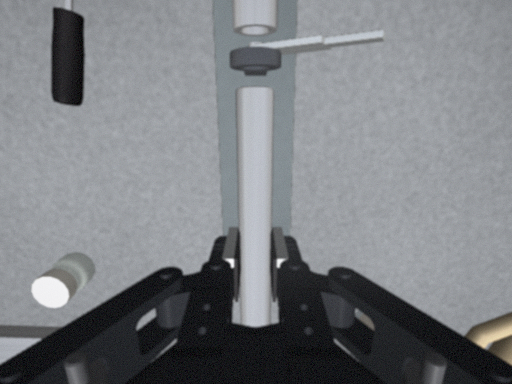

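The rod is held straight along the stand. Its tip is at (255,88), the eye at (255,62), and the cover lies aside at (310,43). I'll lower it now.

drive_tool(
  steps=[
    {"ax":0,"ay":0,"az":-0.5,"x":2,"y":0.5,"z":25,"jaw":1},
    {"ax":0,"ay":0,"az":-0.5,"x":2,"y":0.5,"z":50,"jaw":1},
    {"ax":0,"ay":0,"az":-0.5,"x":2,"y":0.5,"z":70,"jaw":1},
    {"ax":0,"ay":0,"az":-0.5,"x":2,"y":0.5,"z":82,"jaw":1},
    {"ax":0,"ay":0,"az":-0.5,"x":2,"y":0.5,"z":88,"jaw":1},
    {"ax":0,"ay":0,"az":-0.5,"x":2,"y":0.5,"z":92,"jaw":1},
    {"ax":0,"ay":0,"az":-0.5,"x":2,"y":0.5,"z":93,"jaw":1},
    {"ax":0,"ay":0,"az":-0.5,"x":2,"y":0.5,"z":93,"jaw":1},
  ],
)

```text
time: 12.75
eef_pos: [0.5505, -0.0466, 0.077]
ee_rot: [0.001, 0.614, 0.79, 0.0]
wrist_force: [-0.3, 0.7, -1.7]
width: 0.182
finger_force: 58.8
```

drive_tool(
  steps=[
    {"ax":0,"ay":0,"az":0,"x":0,"y":0,"z":1,"jaw":1},
    {"ax":0,"ay":0,"az":0,"x":0,"y":0,"z":2,"jaw":1},
    {"ax":0,"ay":0,"az":0,"x":0,"y":0,"z":2,"jaw":1},
  ],
)

```text
time: 13.0
eef_pos: [0.5502, -0.0464, 0.0749]
ee_rot: [0.0, 0.614, 0.79, 0.0]
wrist_force: [-0.4, 0.1, -2.3]
width: 0.185
finger_force: 58.8
```

drive_tool(
  steps=[
    {"ax":0,"ay":0,"az":0,"x":0,"y":-0.5,"z":1,"jaw":1},
    {"ax":0,"ay":0,"az":0,"x":0,"y":-0.5,"z":2,"jaw":1},
    {"ax":0,"ay":0,"az":0,"x":0,"y":-0.5,"z":2,"jaw":1},
  ],
)

```text
time: 13.25
eef_pos: [0.5498, -0.0465, 0.0728]
ee_rot: [0.0, 0.614, 0.789, 0.0]
wrist_force: [-0.0, 0.1, 0.5]
width: 0.181
finger_force: 59.2
```

drive_tool(
  steps=[
    {"ax":0,"ay":0,"az":0,"x":0,"y":0,"z":0.5,"jaw":1},
    {"ax":0,"ay":0,"az":0,"x":0,"y":0,"z":0.5,"jaw":0.7},
    {"ax":0,"ay":0,"az":0,"x":0,"y":0,"z":0.5,"jaw":0.4},
    {"ax":0,"ay":0,"az":0,"x":0,"y":0,"z":0.5,"jaw":0.4},
    {"ax":0,"ay":0,"az":0,"x":0,"y":0,"z":0.5,"jaw":0.4},
    {"ax":0,"ay":0,"az":0,"x":0,"y":0,"z":-20,"jaw":0.4},
    {"ax":0,"ay":0,"az":0,"x":0,"y":0,"z":-60,"jaw":0.4},
    {"ax":0,"ay":0,"az":0,"x":0,"y":0,"z":-100,"jaw":0.4},
  ],
)

```text
time: 13.92
eef_pos: [0.5481, -0.0466, 0.1722]
ee_rot: [-0.001, 0.614, 0.79, -0.002]
wrist_force: [1.3, -0.3, 0.6]
width: 0.601
finger_force: 0.0
```

Run:
```python
from h import *
rel(S(-.22,0,.16),D2)
```

```text
shift [-120.     0.8   12.2] turn [-0.25 -0.02  0.23] pos [ 0.5481 -0.0466  0.1722] F [ 1.3 -0.3  0.6] t 13.9167 w 0.601
```

drive_tool(
  steps=[
    {"ax":0,"ay":0,"az":0.2,"x":-35,"y":0,"z":-10,"jaw":0.4},
    {"ax":0,"ay":0,"az":0.2,"x":-75,"y":1,"z":-10,"jaw":1},
    {"ax":0,"ay":0,"az":0.2,"x":-110,"y":1,"z":0,"jaw":1},
    {"ax":0,"ay":0,"az":0.2,"x":-120,"y":1,"z":0,"jaw":1},
    {"ax":0,"ay":0,"az":0.2,"x":-120,"y":1,"z":0,"jaw":1},
    {"ax":0,"ay":0,"az":0.2,"x":-120,"y":1,"z":0,"jaw":1},
    {"ax":0,"ay":0,"az":0.2,"x":-120,"y":1,"z":0,"jaw":1},
  ],
)

```text
time: 14.5
eef_pos: [0.5799, -0.1604, 0.172]
ee_rot: [-0.001, 0.614, 0.789, 0.0]
wrist_force: [0.2, 1.1, 0.7]
width: -0.002
finger_force: 0.0
```

Run:
```python
from h import *
p=shot("wrist");save(p,"pics/w6.png")
np.set_printoptions(precision=4,suppress=True)
for m in env.masks_of("long_rod",p)[:3]:
    b=m["box"];print(round(m["p"],2),b)
    for e in ((b[0]+b[2]/2,b[1]),(b[0]+b[2]/2,b[1]+b[3])):
        X=atz(p,e,.06)[:2]-O;print("stand xy",X@D2,X@N2)
rel(S(-.21,0,.0795),D2)
```

```text
0.81 [241.1, 0.0, 23.8, 151.0]
stand xy -0.06843074683332473 0.00048751021854065543
stand xy -0.1797401785433436 0.0003699604769689782
shift [ 7.9 -2.2 92.8] turn [-0.   -0.08  0.23] pos [ 0.5801 -0.1602  0.1723] F [-0.2 -0.2  0.4] t 14.6 w 0.003
```

View pics/w6.png

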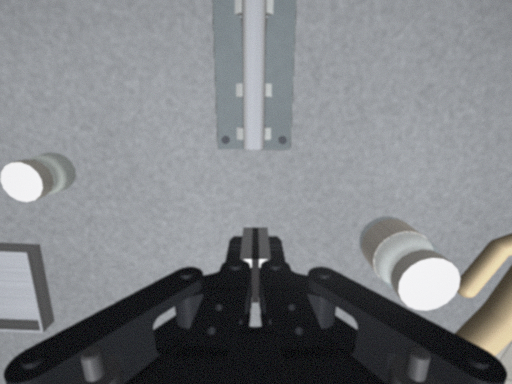

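The rod lies in the saddles on the centre line, with its tail at (253,150), stand x about -180 mm. I'll go down behind its end with the jaws shut.

drive_tool(
  steps=[
    {"ax":0,"ay":0,"az":0.2,"x":0,"y":-1,"z":30,"jaw":1},
    {"ax":0,"ay":0,"az":0.2,"x":5,"y":-2,"z":60,"jaw":1},
    {"ax":0,"ay":0,"az":0.2,"x":8,"y":-2,"z":85,"jaw":1},
    {"ax":0,"ay":0,"az":0.2,"x":8,"y":-2,"z":93,"jaw":1},
    {"ax":0,"ay":0,"az":0.2,"x":8,"y":-2,"z":93,"jaw":1},
    {"ax":0,"ay":0,"az":0.2,"x":8,"y":-2,"z":93,"jaw":1},
    {"ax":0,"ay":0,"az":0.2,"x":8,"y":-2,"z":93,"jaw":1},
  ],
)

```text
time: 15.18
eef_pos: [0.5775, -0.1557, 0.0812]
ee_rot: [0.001, 0.616, 0.788, 0.001]
wrist_force: [0.1, -0.2, -0.6]
width: -0.006
finger_force: 0.0
```

Run:
```python
from h import *
rel(S(-.191,0,.0790),D2)
```

```text
shift [22.  -0.8  2.1] turn [ 0.17  0.08 -0.15] pos [ 0.5775 -0.1557  0.0812] F [ 0.1 -0.2 -0.6] t 15.1833 w -0.006
```

drive_tool(
  steps=[
    {"ax":0,"ay":0,"az":0,"x":8,"y":-0.8,"z":1.5,"jaw":1},
    {"ax":0,"ay":0,"az":0,"x":14,"y":-0.8,"z":1.5,"jaw":1},
    {"ax":0,"ay":0,"az":0,"x":18,"y":-0.8,"z":1.5,"jaw":1},
    {"ax":0,"ay":0,"az":0,"x":21,"y":-0.8,"z":1.5,"jaw":1},
    {"ax":0,"ay":0,"az":0,"x":24,"y":-0.8,"z":1.5,"jaw":1},
    {"ax":0,"ay":0,"az":0,"x":27,"y":-0.8,"z":1.5,"jaw":1},
    {"ax":0,"ay":0,"az":0,"x":30,"y":-0.8,"z":1.5,"jaw":1},
    {"ax":0,"ay":0,"az":0,"x":33,"y":-0.8,"z":1.5,"jaw":1},
  ],
)

```text
time: 15.85
eef_pos: [0.5679, -0.124, 0.0783]
ee_rot: [0.001, 0.617, 0.787, 0.0]
wrist_force: [-0.1, -2.5, 1.2]
width: 0.0
finger_force: 1.1
```

Run:
```python
from h import *
s=env.get_state();print(s["wrist_force"][:2]@D2)
rel(S(-.1,0,.0790),D2)
```

```text
-2.3798243855892003
shift [79.9  0.6 -0.8] turn [ 0.06  0.07 -0.19] pos [ 0.5679 -0.124   0.0783] F [-0.1 -2.5  1.2] t 15.85 w 0.0
```

drive_tool(
  steps=[
    {"ax":0,"ay":0,"az":0,"x":3,"y":0.5,"z":-0.5,"jaw":1},
    {"ax":0,"ay":0,"az":0,"x":6,"y":0.5,"z":-0.5,"jaw":1},
    {"ax":0,"ay":0,"az":0,"x":9,"y":0.5,"z":-0.5,"jaw":1},
    {"ax":0,"ay":0,"az":0,"x":12,"y":0.5,"z":-0.5,"jaw":1},
    {"ax":0,"ay":0,"az":0,"x":15,"y":0.5,"z":-0.5,"jaw":1},
    {"ax":0,"ay":0,"az":0,"x":18,"y":0.5,"z":-0.5,"jaw":1},
    {"ax":0,"ay":0,"az":0,"x":21,"y":0.5,"z":-0.5,"jaw":1},
    {"ax":0,"ay":0,"az":0,"x":24,"y":0.5,"z":-0.5,"jaw":1},
  ],
)

```text
time: 16.52
eef_pos: [0.562, -0.0998, 0.0784]
ee_rot: [-0.0, 0.616, 0.788, -0.0]
wrist_force: [-0.1, -2.1, -0.2]
width: -0.001
finger_force: 0.9
```

drive_tool(
  steps=[
    {"ax":0,"ay":0,"az":0,"x":3,"y":0,"z":0,"jaw":1},
    {"ax":0,"ay":0,"az":0,"x":6,"y":0,"z":0,"jaw":1},
    {"ax":0,"ay":0,"az":0,"x":9,"y":0,"z":0,"jaw":1},
    {"ax":0,"ay":0,"az":0,"x":12,"y":0,"z":0,"jaw":1},
    {"ax":0,"ay":0,"az":0,"x":15,"y":0,"z":0,"jaw":1},
    {"ax":0,"ay":0,"az":0,"x":18,"y":0,"z":0,"jaw":1},
    {"ax":0,"ay":0,"az":0,"x":21,"y":0,"z":0,"jaw":1},
    {"ax":0,"ay":0,"az":0,"x":24,"y":0,"z":0,"jaw":1},
  ],
)

```text
time: 17.18
eef_pos: [0.5563, -0.0764, 0.0784]
ee_rot: [-0.0, 0.616, 0.788, 0.0]
wrist_force: [-0.1, -1.2, 0.2]
width: 0.001
finger_force: 0.9
```

Run:
```python
from h import *
s=env.get_state();print(s["wrist_force"][:2]@D2)
rel(S(-.1,0,.0790),D2)
```

```text
-1.11818998768637
shift [30.9  0.4 -0.6] turn [ 0.   -0.01 -0.15] pos [ 0.5563 -0.0764  0.0784] F [-0.1 -1.2  0.2] t 17.1833 w 0.001
```

drive_tool(
  steps=[
    {"ax":0,"ay":0,"az":0,"x":4,"y":0,"z":-0.5,"jaw":1},
    {"ax":0,"ay":0,"az":0,"x":8,"y":0,"z":-0.5,"jaw":1},
    {"ax":0,"ay":0,"az":0,"x":12,"y":0,"z":-0.5,"jaw":1},
    {"ax":0,"ay":0,"az":0,"x":16,"y":0,"z":-0.5,"jaw":1},
    {"ax":0,"ay":0,"az":0,"x":20,"y":0,"z":-0.5,"jaw":1},
    {"ax":0,"ay":0,"az":0,"x":24,"y":0,"z":-0.5,"jaw":1},
    {"ax":0,"ay":0,"az":0,"x":27,"y":0,"z":-0.5,"jaw":1},
    {"ax":0,"ay":0,"az":0,"x":29,"y":0,"z":-0.5,"jaw":1},
  ],
)

```text
time: 17.85
eef_pos: [0.5493, -0.0481, 0.0789]
ee_rot: [-0.0, 0.616, 0.788, 0.0]
wrist_force: [0.4, -1.8, 1.1]
width: 0.0
finger_force: 1.0
```

drive_tool(
  steps=[
    {"ax":0,"ay":0,"az":0,"x":0.5,"y":0,"z":0,"jaw":1},
    {"ax":0,"ay":0,"az":0,"x":1,"y":0,"z":0,"jaw":1},
    {"ax":0,"ay":0,"az":0,"x":1.5,"y":0,"z":0,"jaw":1},
    {"ax":0,"ay":0,"az":0,"x":2,"y":0,"z":0,"jaw":1},
  ],
)

```text
time: 18.18
eef_pos: [0.5489, -0.0469, 0.0789]
ee_rot: [0.0, 0.616, 0.787, -0.0]
wrist_force: [-0.0, -1.5, 0.7]
width: 0.005
finger_force: 0.9
```

Run:
```python
from h import *
s=env.get_state();print(s["wrist_force"][:2]@D2)
rel(S(-.1,0,.0790),D2)
```

```text
-1.4786915659093363
shift [ 0.5  0.5 -0.1] turn [-0.    0.   -0.18] pos [ 0.5489 -0.0469  0.0789] F [-0.  -1.5  0.7] t 18.1833 w 0.005
```

drive_tool(
  steps=[
    {"ax":0,"ay":0,"az":0,"x":0.7,"y":0,"z":0,"jaw":1},
    {"ax":0,"ay":0,"az":0,"x":1.4,"y":0,"z":0,"jaw":1},
    {"ax":0,"ay":0,"az":0,"x":2,"y":0,"z":0,"jaw":1},
    {"ax":0,"ay":0,"az":0,"x":2,"y":0,"z":0,"jaw":1},
  ],
)

```text
time: 18.52
eef_pos: [0.5483, -0.0445, 0.0788]
ee_rot: [-0.0, 0.616, 0.788, 0.0]
wrist_force: [-0.4, -1.1, 0.5]
width: 0.003
finger_force: 0.7
```

drive_tool(
  steps=[
    {"ax":0,"ay":0,"az":0,"x":0.7,"y":0,"z":0,"jaw":1},
    {"ax":0,"ay":0,"az":0,"x":1.4,"y":0,"z":0,"jaw":1},
    {"ax":0,"ay":0,"az":0,"x":2,"y":0,"z":0,"jaw":1},
    {"ax":0,"ay":0,"az":0,"x":2,"y":0,"z":0,"jaw":1},
  ],
)

```text
time: 18.85
eef_pos: [0.5478, -0.0426, 0.0788]
ee_rot: [-0.0, 0.616, 0.788, 0.0]
wrist_force: [-0.3, -0.7, 0.3]
width: -0.002
finger_force: 0.5
```

drive_tool(
  steps=[
    {"ax":0,"ay":0,"az":0,"x":0.7,"y":0,"z":0,"jaw":1},
    {"ax":0,"ay":0,"az":0,"x":1.4,"y":0,"z":0,"jaw":1},
    {"ax":0,"ay":0,"az":0,"x":2,"y":0,"z":0,"jaw":1},
    {"ax":0,"ay":0,"az":0,"x":2,"y":0,"z":0,"jaw":1},
  ],
)

```text
time: 19.18
eef_pos: [0.5474, -0.0406, 0.0788]
ee_rot: [-0.0, 0.616, 0.788, 0.0]
wrist_force: [-0.5, -0.9, -0.1]
width: 0.003
finger_force: 0.4
```

drive_tool(
  steps=[
    {"ax":0,"ay":0,"az":0,"x":0.7,"y":0,"z":0,"jaw":1},
    {"ax":0,"ay":0,"az":0,"x":1.4,"y":0,"z":0,"jaw":1},
    {"ax":0,"ay":0,"az":0,"x":2,"y":0,"z":0,"jaw":1},
    {"ax":0,"ay":0,"az":0,"x":2,"y":0,"z":0,"jaw":1},
  ],
)

```text
time: 19.52
eef_pos: [0.5469, -0.0387, 0.0789]
ee_rot: [-0.0, 0.616, 0.788, 0.0]
wrist_force: [-0.7, -1.3, 0.1]
width: -0.0
finger_force: 0.4
```

drive_tool(
  steps=[
    {"ax":0,"ay":0,"az":0,"x":0.7,"y":0,"z":0,"jaw":1},
    {"ax":0,"ay":0,"az":0,"x":1.4,"y":0,"z":0,"jaw":1},
    {"ax":0,"ay":0,"az":0,"x":2,"y":0,"z":0,"jaw":1},
    {"ax":0,"ay":0,"az":0,"x":2,"y":0,"z":0,"jaw":1},
  ],
)

```text
time: 19.85
eef_pos: [0.5465, -0.0368, 0.0789]
ee_rot: [-0.0, 0.616, 0.788, 0.0]
wrist_force: [0.1, -0.8, -0.4]
width: 0.002
finger_force: 0.4
```

drive_tool(
  steps=[
    {"ax":0,"ay":0,"az":0,"x":0.8,"y":0,"z":0,"jaw":1},
    {"ax":0,"ay":0,"az":0,"x":1.6,"y":0,"z":0,"jaw":1},
    {"ax":0,"ay":0,"az":0,"x":2.4,"y":0,"z":0,"jaw":1},
    {"ax":0,"ay":0,"az":0,"x":2.4,"y":0,"z":0,"jaw":1},
  ],
)

```text
time: 20.18
eef_pos: [0.5459, -0.0344, 0.0789]
ee_rot: [-0.0, 0.616, 0.788, 0.0]
wrist_force: [-0.2, -0.2, 0.1]
width: -0.003
finger_force: 0.3
```

drive_tool(
  steps=[
    {"ax":0,"ay":0,"az":0,"x":0.8,"y":0,"z":0,"jaw":1},
    {"ax":0,"ay":0,"az":0,"x":1.6,"y":0,"z":0,"jaw":1},
    {"ax":0,"ay":0,"az":0,"x":2.4,"y":0,"z":0,"jaw":1},
    {"ax":0,"ay":0,"az":0,"x":2.4,"y":0,"z":0,"jaw":1},
  ],
)

```text
time: 20.52
eef_pos: [0.5454, -0.032, 0.0789]
ee_rot: [-0.0, 0.616, 0.788, 0.0]
wrist_force: [-0.1, -0.6, -0.7]
width: 0.004
finger_force: 0.3
```

drive_tool(
  steps=[
    {"ax":0,"ay":0,"az":0,"x":0.8,"y":0,"z":0,"jaw":1},
    {"ax":0,"ay":0,"az":0,"x":1.6,"y":0,"z":0,"jaw":1},
    {"ax":0,"ay":0,"az":0,"x":2.4,"y":0,"z":0,"jaw":1},
    {"ax":0,"ay":0,"az":0,"x":2.4,"y":0,"z":0,"jaw":1},
  ],
)

```text
time: 20.85
eef_pos: [0.5448, -0.0297, 0.0789]
ee_rot: [-0.0, 0.616, 0.788, 0.0]
wrist_force: [-0.2, -0.6, 0.2]
width: -0.005
finger_force: 0.3
```

drive_tool(
  steps=[
    {"ax":0,"ay":0,"az":0,"x":0.8,"y":0,"z":0,"jaw":1},
    {"ax":0,"ay":0,"az":0,"x":1.6,"y":0,"z":0,"jaw":1},
    {"ax":0,"ay":0,"az":0,"x":2.4,"y":0,"z":0,"jaw":1},
    {"ax":0,"ay":0,"az":0,"x":2.4,"y":0,"z":0,"jaw":1},
  ],
)

```text
time: 21.18
eef_pos: [0.5442, -0.0274, 0.0789]
ee_rot: [-0.0, 0.616, 0.788, 0.0]
wrist_force: [0.4, -0.5, 0.2]
width: 0.003
finger_force: 0.3
```

drive_tool(
  steps=[
    {"ax":0,"ay":0,"az":0,"x":0.8,"y":0,"z":0,"jaw":1},
    {"ax":0,"ay":0,"az":0,"x":1.6,"y":0,"z":0,"jaw":1},
    {"ax":0,"ay":0,"az":0,"x":2.4,"y":0,"z":0,"jaw":1},
    {"ax":0,"ay":0,"az":0,"x":2.4,"y":0,"z":0,"jaw":1},
  ],
)

```text
time: 21.52
eef_pos: [0.5439, -0.0261, 0.079]
ee_rot: [0.001, 0.616, 0.787, -0.0]
wrist_force: [1.7, -3.2, -1.2]
width: -0.003
finger_force: 1.7
```

drive_tool(
  steps=[
    {"ax":0,"ay":0,"az":0,"x":0.5,"y":0,"z":0,"jaw":1},
    {"ax":0,"ay":0,"az":0,"x":1,"y":0,"z":0,"jaw":1},
    {"ax":0,"ay":0,"az":0,"x":1,"y":0,"z":0,"jaw":1},
    {"ax":0,"ay":0,"az":0,"x":1,"y":0,"z":0,"jaw":1},
  ],
)

```text
time: 21.85
eef_pos: [0.5439, -0.026, 0.0791]
ee_rot: [0.001, 0.617, 0.787, -0.0]
wrist_force: [0.9, -5.9, -1.2]
width: 0.001
finger_force: 2.9
```

drive_tool(
  steps=[
    {"ax":0,"ay":0,"az":0,"x":0.7,"y":0,"z":0,"jaw":1},
    {"ax":0,"ay":0,"az":0,"x":1.4,"y":0,"z":0,"jaw":1},
    {"ax":0,"ay":0,"az":0,"x":2,"y":0,"z":0,"jaw":1},
    {"ax":0,"ay":0,"az":0,"x":2,"y":0,"z":0,"jaw":1},
  ],
)

```text
time: 22.18
eef_pos: [0.544, -0.0259, 0.0794]
ee_rot: [0.003, 0.617, 0.787, -0.001]
wrist_force: [2.4, -8.2, -0.1]
width: -0.003
finger_force: 4.6
```

drive_tool(
  steps=[
    {"ax":0,"ay":0,"az":0,"x":0.7,"y":0,"z":0,"jaw":1},
    {"ax":0,"ay":0,"az":0,"x":1.4,"y":0,"z":0,"jaw":1},
    {"ax":0,"ay":0,"az":0,"x":2,"y":0,"z":0,"jaw":1},
    {"ax":0,"ay":0,"az":0,"x":2,"y":0,"z":0,"jaw":1},
    {"ax":0,"ay":0,"az":0,"x":2,"y":0,"z":0,"jaw":1},
  ],
)

```text
time: 22.6
eef_pos: [0.5441, -0.0257, 0.0797]
ee_rot: [0.004, 0.618, 0.786, -0.001]
wrist_force: [2.6, -12.8, -0.4]
width: -0.001
finger_force: 6.4
```

Run:
```python
from h import *
s=env.get_state();print(s["wrist_force"][:2]@D2,s["wrist_torque"])
rel(S(-.1,0,.0790),D2)
```

```text
-13.040129842943033 [-2.70453785 -0.64873496 -0.00405952]
shift [-21.2   0.1   0.8] turn [ 0.19  0.41 -0.36] pos [ 0.5441 -0.0257  0.0797] F [  2.6 -12.8  -0.4] t 22.6 w -0.001
```

drive_tool(
  steps=[
    {"ax":0,"ay":0,"az":0,"x":0.7,"y":0,"z":0,"jaw":1},
    {"ax":0,"ay":0,"az":0,"x":1.4,"y":0,"z":0,"jaw":1},
    {"ax":0,"ay":0,"az":0,"x":2,"y":0,"z":0,"jaw":1},
    {"ax":0,"ay":0,"az":0,"x":2,"y":0,"z":0,"jaw":1},
    {"ax":0,"ay":0,"az":0,"x":2,"y":0,"z":0,"jaw":1},
  ],
)

```text
time: 23.02
eef_pos: [0.5443, -0.0256, 0.08]
ee_rot: [0.005, 0.618, 0.786, -0.001]
wrist_force: [3.9, -16.0, -1.6]
width: -0.001
finger_force: 8.1
```

It held firm at 16.5 N with no movement, so this is the stop. I'll back straight off, rise and look.

drive_tool(
  steps=[
    {"ax":0,"ay":0,"az":0,"x":-4,"y":0,"z":0,"jaw":1},
    {"ax":0,"ay":0,"az":0,"x":-10,"y":0,"z":0,"jaw":1},
    {"ax":0,"ay":0,"az":0,"x":-22,"y":0,"z":0,"jaw":1},
    {"ax":0,"ay":0,"az":0,"x":-35,"y":0,"z":-10,"jaw":1},
    {"ax":0,"ay":0,"az":0,"x":-55,"y":0,"z":-40,"jaw":1},
    {"ax":0,"ay":0,"az":0,"x":-80,"y":0,"z":-75,"jaw":1},
    {"ax":0,"ay":0,"az":0,"x":-90,"y":0,"z":-110,"jaw":1},
    {"ax":0,"ay":0,"az":0,"x":-90,"y":0,"z":-140,"jaw":1},
  ],
)

```text
time: 23.68
eef_pos: [0.5641, -0.1105, 0.2225]
ee_rot: [0.002, 0.619, 0.786, 0.0]
wrist_force: [0.8, -0.1, 0.5]
width: -0.003
finger_force: 0.0
```

Run:
```python
from h import *
p=shot("wrist");save(p,"pics/w7.png")
for m in env.masks_of("long_rod",p)[:2]:
    b=m["box"];print(round(m["p"],2),b)
    for e in ((b[0]+b[2]/2,b[1]),(b[0]+b[2]/2,b[1]+b[3])):
        X=atz(p,e,.06)[:2]-O;print("stand xy",X@D2,X@N2)
rel(S(-.1,0,.2),D2)
```

```text
0.81 [245.4, 1.1, 19.5, 80.9]
stand xy -0.0015583853604248415 -0.0003026971193141323
stand xy -0.06905114782012282 0.0002502589267559749
shift [64.6 -2.5 25. ] turn [ 0.64  0.18 -0.29] pos [ 0.5668 -0.1084  0.2253] F [0.8 0.2 0.1] t 23.7833 w 0.0
```

View pics/w7.png

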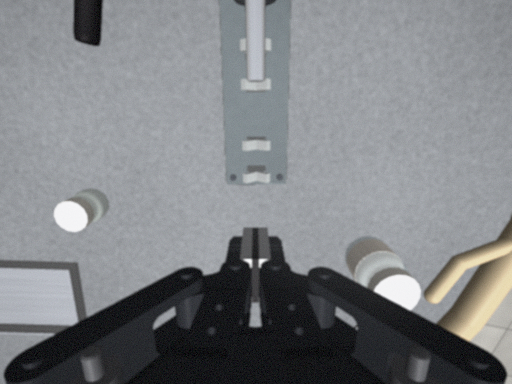

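The rod's tail is at (256,80), stand x about -69 mm, and it runs straight through the eye at (256,2). So its tip is at about +91 mm, within the stop's range. The arm is clear, so I'll hand in.

```bash
python3 -c "
from bench import env
print(env.finish_job())"
```

```text
the job is handed in; nothing more can be done
None
```

The job is handed in: the cover is swung well aside, and the long rod was laid in the saddles, let go, then pushed through the eye into the tube until it held firm at about 16 N (tip near stand x = 91 mm, taken as the hidden stop, which showed no sign of moving); it took about 24 s and nothing else was touched.

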